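Put the washed burner caps back on the hob

TASK

The hob has been cleaned and its four burner caps lie in a stack on the wooden board: take the stack apart and put each cap on the bare burner of its own size and shape. Every cap must end lying flat and well centred on its burner, the long one lined up with its long burner, set down gently rather than dropped. Do not disturb the soap bottle or the mug.

Things in the scene. Friction and masses are not known exactly. Their poses are not given: they have to be found in the camera images.
- cap_small: Small round burner cap, a black cast disc with a grey rim, 38 mm across and 18 mm thick, about 70 g; at the start the top of the stack of four. Flat top and bottom, upright sides. Origin: centre of its underside, z up.
- cap_medium: Medium round burner cap, a black cast disc with a grey rim, 52 mm across and 18 mm thick, about 110 g; second from the top of the stack. Flat top and bottom, upright sides. Origin: centre of its underside, z up.
- cap_large: Large round burner cap, a black cast disc with a grey rim, 66 mm across and 18 mm thick, about 170 g; third from the top, roughly central on the long cap. Flat top and bottom, upright sides. Origin: centre of its underside, z up.
- cap_oval: Long burner cap, a black cast slab with a grey rim and rounded ends, 150 mm long (its x), 56 mm wide (its y), 18 mm thick, about 260 g; bottom of the stack, flat on a fixed wooden board 18 mm thick (240 x 170 mm) on the counter. Flat top and bottom, upright sides. Origin: centre of its underside, z up. The two ends are alike, so half a turn makes no difference.
- burner_small: Small bare burner, aluminium, round, crown 30 mm across. Fixed. Origin: centre of its underside, on the hob top 8 mm above the counter; z up. Flat top, the seat for its cap, 24 mm above the origin; foot 12 mm wider, 10 mm high. Its cap overhangs 4 mm all round. White knobs, to 29 mm above the counter, stand along the hob edge nearest the robot.
- burner_medium: Medium bare burner, aluminium, round, crown 44 mm across. Fixed. Origin: centre of its underside, on the hob top 8 mm above the counter; z up. Flat top, the seat for its cap, 24 mm above the origin; foot 12 mm wider, 10 mm high. Its cap overhangs 4 mm all round.
- burner_large: Large bare burner, aluminium, round, crown 58 mm across. Fixed. Origin: centre of its underside, on the hob top 8 mm above the counter; z up. Flat top, the seat for its cap, 24 mm above the origin; foot 12 mm wider, 10 mm high. Its cap overhangs 4 mm all round. The four burners stand some 170 x 230 mm apart, in any arrangement, on a white hob.
- burner_oval: Long bare burner, aluminium, rounded ends, crown 142 mm long (its x) and 48 mm wide (its y). Fixed. Origin: centre of its underside, on the hob top 8 mm above the counter; z up. Flat top, the seat for its cap, 24 mm above the origin; foot 12 mm wider, 10 mm high. Its cap overhangs 4 mm all round when its long axis lies along the burner's.
- soap: Bystander, to be left where it is: closed green bottle, 60 mm across, 150 mm high, 0.4 kg, standing beyond the board. Origin: centre of its underside, z up.
- mug: Bystander, to be left where it is: white mug, 80 mm across, 90 mm high, handle at its +y, 0.32 kg, standing far to the left of the board. Origin: centre of its underside, z up.
Things that resemble listed ones, but are neither listed nor needed, are in the scene too. Leave any pink or yellow look-alike of the cap_small alone.

How it is judged:
At the end, for the whole second after the job is handed in: Each cap rests on the burner of its own size: flat (0.08 rad), centre within 9 mm of the burner's centre, underside within 4 mm of the burner's top, touching it and at rest; the long cap within 0.17 rad of the long burner's axis, either way round (horizontal distance between cap_oval and burner_oval below 0.009 m and z of cap_oval in the frame of burner_oval between 0.02 and 0.028 m and angle between each of cap_oval, cap_large, cap_medium, cap_small's own z axis and vertical below 0.08 rad and linear speed of each of cap_oval, cap_large, cap_medium, cap_small below 0.02 m/s and angular speed of each of cap_oval, cap_large, cap_medium, cap_small below 0.2 rad/s and contact force between cap_oval and burner_oval above 0.1 N and horizontal distance between cap_large and burner_large below 0.009 m and z of cap_large in the frame of burner_large between 0.02 and 0.028 m and contact force between cap_large and burner_large above 0.1 N and horizontal distance between cap_medium and burner_medium below 0.009 m and z of cap_medium in the frame of burner_medium between 0.02 and 0.028 m and contact force between cap_medium and burner_medium above 0.1 N and horizontal distance between cap_small and burner_small below 0.009 m and z of cap_small in the frame of burner_small between 0.02 and 0.028 m and contact force between cap_small and burner_small above 0.1 N and angle between the x axis of cap_oval and the x axis of burner_oval, either way round below 0.17 rad).
It fails at once if a cap is dropped or thrown on its burner (faster than 0.45 m/s within 10 mm above its seat) ((horizontal distance between cap_oval and burner_oval below 0.03 m and z of cap_oval in the frame of burner_oval below 0.034 m and linear speed of cap_oval above 0.45 m/s) or (horizontal distance between cap_large and burner_large below 0.03 m and z of cap_large in the frame of burner_large below 0.034 m and linear speed of cap_large above 0.45 m/s) or (horizontal distance between cap_medium and burner_medium below 0.03 m and z of cap_medium in the frame of burner_medium below 0.034 m and linear speed of cap_medium above 0.45 m/s) or (horizontal distance between cap_small and burner_small below 0.03 m and z of cap_small in the frame of burner_small below 0.034 m and linear speed of cap_small above 0.45 m/s)).
It fails at once if the soap bottle is shifted by more than 25 mm or tipped over (distance of soap from where it was at the start of the episode above 0.025 m or angle between soap's own z axis and vertical above 0.35 rad).
It fails at once if the mug is shifted by more than 25 mm or tipped over (distance of mug from where it was at the start of the episode above 0.025 m or angle between mug's own z axis and vertical above 0.35 rad).
It also fails if it takes over 109 s, if anything falls off the work surface, if the arm or the gripper's body presses on something with over 40 N, if the wrist force passes 120 N, or if a joint passes its speed limit or range.

ROBOT

A 6-joint arm with a two-finger parallel gripper is mounted at the origin on the work surface. World frame = base frame: x ahead of the robot, y to its left, z up, the work surface at z = 0. Lengths are in m, angles in rad, forces in N, time in s.
With the tool pointing down it reaches from about 0.375 to 0.9 m from the base axis. Payload 3.1 kg.
Tool frame: the origin (TCP) lies where the fingers leave the gripper's body, on its centre line; the fingertips stand 73 mm ahead of it and the grasp point (between the pads) lies 54 mm ahead of it; z points along the fingers, y is the line along which they close (so a half turn about z gives the same grasp; the last joint's range is limited). The gripper opens to 85 mm and grips with 20 to 120 N. Pads are 22 mm wide; open, the fingers measure 114 mm over their backs; the gripper's body (76 mm by 85 mm) begins 54 mm behind the grasp point. The pads swing forward as they close: fully open they stand 13 mm farther back than shut.
Start: joints at [-1.494, 0.527, 1.433, -0, 1.181, -0.178], TCP at [0.158, -0.605, 0.304] pointing down, gripper open.
Joint ranges: [-3.08, 3.08], [-0.75, 2.2], [0.22, 2.44], [-1.43, 4.57], [0, 2.65], [-2.85, 2.85]. Speed limits (rad/s): [2.79, 2.79, 3.14, 3.14, 3.14, 3.14].

INTERFACE

Orientations are given as a unit quaternion [x, y, z, w].
In Python, from station import manip gives the robot as it stands.
- The arm moves only by the shell command python3 -m crank 'ROWS' [FORCE]. ROWS is JSON, a list of rows, each an object with "dp": the shift along the tool's x, y, z normalised to -1 to 1, where 1 is 50 cm, a list of three; "delta_rot": the turn, a rotation vector about the tool's x, y, z normalised to -1 to 1, where 1 is 2 pi rad, a list of three; "fingers": the opening, from -1 (shut) to 1 (fully open). A call has 1 to 12 rows; each row shifts and turns the commanded pose from where the row before left it, along the tool's axes as they then stand; what a row does not reach is not made up. A row lasts 1/12 s, in which the tool goes at most 41.7 mm and 7.16 degrees, less where a joint would pass 70% of its speed; a pose out of reach is approached as far as the arm can. A call with a number of a shift or a turn outside -1 to 1 is refused whole. A call with a gripper value outside its range is refused whole. The fingers move at their own pace and stop on an object; FORCE is the grip in N (left out, the last holds). Time passes only in rows, so rows that do not move let the fingers close. It gives the time, the measured TCP pose, the force, the opening and the grip force at its end, in the units of the state.
- manip.sense(): the state, without advancing time (a new reading comes with each control period).
- manip.snapshot(name): name is "scene" or "top" or "wrist"; returns (picture, depth): 400x640x3 uint8, red, green, blue; 400x640 float32, m along the optical axis (not along the pixel's ray), 0 where there is no reading.
- manip.camera_model(name): a dict with "fx", "fy", "cx", "cy" (pixels), "origin" and "attitude" of the camera in the world. Camera axes: x right, y up, looking along -z (the intrinsics and any distortion apply to the point x, -y, -z); pixel columns grow to the right and rows downward; lengths in m; the calibration is good to about 2 mm. A picture is of the moment at which its call begins: read the wrist's pose just before it. camera_model takes no time and is no camera call; for the wrist camera it gives the pose at the moment of the call.
- manip.sign_off(): hands the job in; it is judged then, once.
The state is a dict: "t": time; "q": joint angles; "qd": joint speeds; "tau": joint torques, N m; "tcp_pos": TCP position; "tool_rot": TCP orientation; "force": force on the tool from outside, world axes, zero at the start; "ft_torque": the same for the moment, N m; "finger_gap": opening from 0.0 (shut) to 1.0 (fully open); "gripper_force": force on a finger pad.
Only numpy, scipy, OpenCV 4.12 (cv2) and the standard library are available. Lean on these libraries where they do the work, as an engineer would, in place of code of your own. Each camera call takes 0.05 s, during which the arm holds its last target. There are 200 camera calls.

## Working session

There is one attempt and no reset: what is moved stays moved. The work goes in short steps, Python scripts to look and compute and a shell command to move; the robot and the scene stay as the last step left them, time stands still between calls to the robot, and variables do not carry over. Pictures are saved under pics/ and viewed, at most 14 in all, crops included, and the job is handed in when it is done.

```bash
ls; mkdir -p pics
cat > h.py <<'E'
import numpy as np,cv2
from scipy.spatial.transform import Rotation as R
from station import manip
def snap(n,f=None):
    m=manip.camera_model(n); p,d=manip.snapshot(n)
    if f: cv2.imwrite('pics/'+f,p[:,:,::-1]); np.savez('pics/'+f[:-4]+'.npz',d=d,p=p,o=m['origin'],a=m['attitude'],k=[m[x] for x in('fx','fy','cx','cy')])
    return p,d,m
def world(f):
    z=np.load('pics/'+f+'.npz'); d=z['d'];fx,fy,cx,cy=z['k']
    v,u=np.mgrid[:d.shape[0],:d.shape[1]]
    P=np.stack([(u-cx)/fx*d,-(v-cy)/fy*d,-d],-1)
    a=z['a'];r=R.from_quat(a) if a.size==4 else R.from_matrix(a)
    W=r.apply(P.reshape(-1,3)).reshape(P.shape)+z['o']; W[d==0]=np.nan
    return W,z['p']
E
python3 - <<'E'
from h import *
for n in('scene','top'):
    p,d,m=snap(n,n+'0.png'); print(m)
print(manip.sense())
E
```

```text
pics
{'fx': 445.2576162367803, 'fy': 445.2576162367803, 'cx': 326.79277036977174, 'cy': 200.11710738737793, 'origin': array([ 1.14657925, -0.00947448,  1.02276457]), 'attitude': array([0.20613848, 0.15910077, 0.60780209, 0.75018031])}
{'fx': 372.8316258256374, 'fy': 372.8316258256374, 'cx': 321.1308548956156, 'cy': 196.41617404613785, 'origin': array([0.47799992, 0.12130006, 0.94788621]), 'attitude': array([-0.0543157 ,  0.04304834,  0.71121068, -0.69955415])}
{'t': 0.1, 'q': array([-1.49349817e+00,  5.28373370e-01,  1.43376731e+00, -1.12650721e-06,
        1.18138747e+00, -1.78508705e-01]), 'qd': array([-0.00205343, -0.00027887, -0.00268562, -0.00096091, -0.000741  ,
        0.00060975]), 'tau': array([-6.28211419e-04, -4.43307173e+01, -1.78585464e+01, -1.06814962e-04,
        3.91493901e-03,  1.60826437e-05]), 'tcp_pos': array([ 0.15812533, -0.60415263,  0.30303341]), 'tool_rot': array([ 9.91831009e-01,  1.27555136e-01,  4.84320296e-05, -9.66535245e-04]), 'force': array([ 0.31906795,  0.39493715, -0.18895339]), 'ft_torque': array([ 0.00098833, -0.01912713,  0.00020631]), 'gripper_force': 0.0, 'finger_gap': 1.0023597164350266}
```

View pics/top0.png

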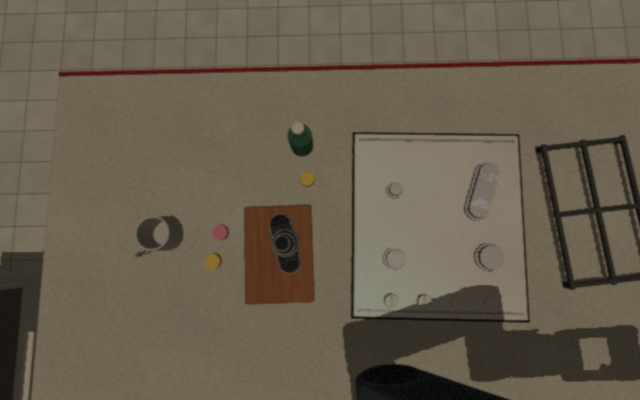

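View pics/scene0.png

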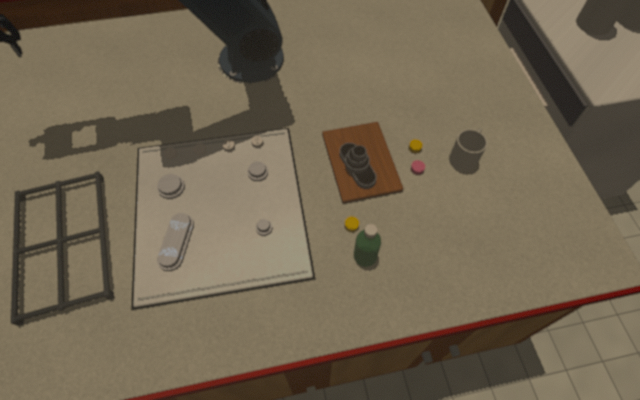

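The top view shows the stack at (285,242), long burner (481,191), large (489,257), medium (395,259), small (394,190), soap (300,138) and mug (155,235). Now I'll measure them from depth, by height band.

```bash
cat >> h.py <<'E'
def band(f,c,r,z0,z1):
    W,p=world(f); u,v=c; S=W[max(0,v-r):v+r,max(0,u-r):u+r].reshape(-1,3); S=S[(S[:,2]>z0)&(S[:,2]<z1)]
    if len(S)<5: return None
    (cx,cy),(w,h),a=cv2.minAreaRect((S[:,:2]*1000).astype(np.float32))
    e,V=np.linalg.eigh(np.cov(S[:,:2].T))
    return dict(n=len(S),z=S[:,2].mean().round(4),mean=S[:,:2].mean(0).round(4),rect=(round(cx),round(cy),round(w),round(h)),axis=np.arctan2(*V[::-1,1]).round(3))
E
python3 - <<'E'
from h import *
for n,c,r in(('oval',(481,191),35),('large',(489,257),22),('med',(395,259),20),('small',(394,190),16)):
    print(n,band('top0',c,r,.024,.045))
for n,z in(('covalTop',.036),('clarge',.054),('cmed',.072),('csmall',.090)): print(n,band('top0',(285,242),40,z-.007,z+.007))
W,p=world('top0')
for c in((420,220),(300,290),(200,300),(481,191),(283,243)): print(c,W[c[1],c[0]])
print(band('top0',(155,235),40,.08,.1),band('top0',(300,138),30,.05,.2))
E
```

```text
oval {'n': 1109, 'z': np.float64(0.0325), 'mean': array([ 0.6137, -0.2672]), 'rect': (614, -270, 53, 142), 'axis': np.float64(2.788)}
large {'n': 507, 'z': np.float64(0.0326), 'mean': array([ 0.4499, -0.2727]), 'rect': (450, -274, 59, 57), 'axis': np.float64(1.147)}
med {'n': 282, 'z': np.float64(0.0323), 'mean': array([ 0.4494, -0.0419]), 'rect': (450, -42, 43, 43), 'axis': np.float64(-2.922)}
small {'n': 134, 'z': np.float64(0.0317), 'mean': array([ 0.6202, -0.05  ]), 'rect': (621, -50, 31, 32), 'axis': np.float64(-2.825)}
covalTop {'n': 767, 'z': np.float64(0.0366), 'mean': array([0.4906, 0.2243]), 'rect': (493, 221, 148, 63), 'axis': np.float64(-2.893)}
clarge {'n': 204, 'z': np.float64(0.0543), 'mean': array([0.497 , 0.2187]), 'rect': (493, 223, 64, 63), 'axis': np.float64(-2.511)}
cmed {'n': 171, 'z': np.float64(0.0726), 'mean': array([0.4877, 0.2151]), 'rect': (490, 223, 52, 49), 'axis': np.float64(2.859)}
csmall {'n': 221, 'z': np.float64(0.0904), 'mean': array([0.4911, 0.2255]), 'rect': (491, 226, 36, 37), 'axis': np.float64(2.077)}
(420, 220) [ 0.5440723  -0.11139518  0.01093221]
(300, 290) [0.37807206 0.19003534 0.01975308]
(200, 300) [ 3.55055038e-01  4.40462951e-01 -1.80184922e-05]
(481, 191) [ 0.61163856 -0.25964949  0.03206786]
(283, 243) [0.4910475  0.22285712 0.09095239]
{'n': 288, 'z': np.float64(0.0877), 'mean': array([0.5186, 0.5276]), 'rect': (519, 525, 79, 79), 'axis': np.float64(1.46)} {'n': 591, 'z': np.float64(0.1093), 'mean': array([0.7342, 0.1807]), 'rect': (741, 183, 54, 58), 'axis': np.float64(1.808)}
```

```bash
cat >> h.py <<'E'
def plan(*ts):
    "each t: x,y,z[,yaw] TCP target; prints total dp & yaw (normalised)"
    s=manip.sense(); p=np.array(s['tcp_pos']); r=R.from_quat(s['tool_rot']); M=r.as_matrix(); yaw=np.arctan2(M[1,0],M[0,0])
    print('t',round(s['t'],2),'p',p.round(4),'yaw',yaw.round(4),'tilt',M[:2,2].round(4),'gap',round(s['finger_gap'],3),'F',np.round(s['force'],1),'g',round(s['gripper_force'],1))
    for t in ts:
        d=np.array(t[:3])-p; dp=M.T@d/.5; n=int(np.ceil(np.linalg.norm(d)/.040))
        w=(-(t[3]-yaw)/(2*np.pi)) if len(t)>3 else 0
        print('dp',dp.round(4),'rows',n,'each',(dp/max(n,1)).round(4),'rotz',round(w,4)); p=np.array(t[:3])
        if len(t)>3: yaw=t[3]; c,s_=np.cos(yaw),np.sin(yaw); M=np.array([[c,s_,0],[s_,-c,0],[0,0,-1]])
E
python3 -c "
from h import *
plan((.50,-.28,.30,.256),(.49,.225,.25,.256))"
```

```text
t 0.1 p [ 0.1581 -0.6042  0.303 ] yaw 0.2558 tilt [-0.0002  0.0019] gap 1.002 F [ 0.3  0.4 -0.2] g 0.0
dp [ 0.8255 -0.4542  0.0072] rows 12 each [ 0.0688 -0.0378  0.0006] rotz -0.0
dp [ 0.2364 -0.9821  0.1   ] rows 13 each [ 0.0182 -0.0755  0.0077] rotz -0.0
```

```bash
R='x'
python3 -m crank '[{"dp":[0.069,-0.038,0],"delta_rot":[0,0,0],"fingers":1},{"dp":[0.069,-0.038,0],"delta_rot":[0,0,0],"fingers":1},{"dp":[0.069,-0.038,0],"delta_rot":[0,0,0],"fingers":1},{"dp":[0.069,-0.038,0],"delta_rot":[0,0,0],"fingers":1},{"dp":[0.069,-0.038,0],"delta_rot":[0,0,0],"fingers":1},{"dp":[0.069,-0.038,0],"delta_rot":[0,0,0],"fingers":1},{"dp":[0.069,-0.038,0],"delta_rot":[0,0,0],"fingers":1},{"dp":[0.069,-0.038,0],"delta_rot":[0,0,0],"fingers":1},{"dp":[0.069,-0.038,0],"delta_rot":[0,0,0],"fingers":1},{"dp":[0.069,-0.038,0],"delta_rot":[0,0,0],"fingers":1},{"dp":[0.069,-0.038,0],"delta_rot":[0,0,0],"fingers":1},{"dp":[0.069,-0.038,0],"delta_rot":[0,0,0],"fingers":1}]' 30
python3 -m crank '[{"dp":[0.018,-0.075,0.008],"delta_rot":[0,0,0],"fingers":1},{"dp":[0.018,-0.075,0.008],"delta_rot":[0,0,0],"fingers":1},{"dp":[0.018,-0.075,0.008],"delta_rot":[0,0,0],"fingers":1},{"dp":[0.018,-0.075,0.008],"delta_rot":[0,0,0],"fingers":1},{"dp":[0.018,-0.075,0.008],"delta_rot":[0,0,0],"fingers":1},{"dp":[0.018,-0.075,0.008],"delta_rot":[0,0,0],"fingers":1},{"dp":[0.018,-0.075,0.008],"delta_rot":[0,0,0],"fingers":1},{"dp":[0.018,-0.075,0.008],"delta_rot":[0,0,0],"fingers":1},{"dp":[0.018,-0.075,0.008],"delta_rot":[0,0,0],"fingers":1},{"dp":[0.018,-0.075,0.008],"delta_rot":[0,0,0],"fingers":0.3},{"dp":[0.018,-0.075,0.008],"delta_rot":[0,0,0],"fingers":0.3},{"dp":[0.018,-0.075,0.008],"delta_rot":[0,0,0],"fingers":0.3}]'
python3 -m crank '[{"dp":[0.018,-0.075,0.008],"delta_rot":[0,0,0],"fingers":0.3},{"dp":[0,0,0],"delta_rot":[0,0,0],"fingers":0.3},{"dp":[0,0,0],"delta_rot":[0,0,0],"fingers":0.3},{"dp":[0,0,0],"delta_rot":[0,0,0],"fingers":0.3}]'
python3 - <<'E'
from h import *
plan((.491,.2255,.25,.256))
p,d,m=snap('wrist','w1.png'); print(m)
E
```

```text
t: 1.1
tcp_pos: [0.502, -0.2776, 0.3036]
tool_rot: [0.992, 0.128, -0.0, -0.0]
force: [0.3, -1.0, 0.6]
finger_gap: 1.0
gripper_force: 0.0
t: 2.1
tcp_pos: [0.491, 0.1852, 0.2555]
tool_rot: [0.992, 0.128, -0.0, 0.0]
force: [0.6, 0.5, 0.4]
finger_gap: 0.651
gripper_force: 0.0
t: 2.43
tcp_pos: [0.4905, 0.2218, 0.2515]
tool_rot: [0.992, 0.128, -0.001, 0.0]
force: [0.3, 0.6, 0.0]
finger_gap: 0.643
gripper_force: 0.0
t 2.43 p [0.4905 0.2218 0.2515] yaw 0.2568 tilt [-0.001  -0.0007] gap 0.643 F [0.3 0.6 0. ] g 0.0
dp [ 0.0029 -0.0068  0.0031] rows 1 each [ 0.0029 -0.0068  0.0031] rotz 0.0001
{'fx': 316.2187250863606, 'fy': 316.2187250863606, 'cx': 320.9980128253985, 'cy': 197.03640231860467, 'origin': array([0.56803778, 0.24263427, 0.32071051]), 'attitude': array([-0.12611896,  0.09686083, -0.60318436,  0.78158852])}
```

View pics/w1.png

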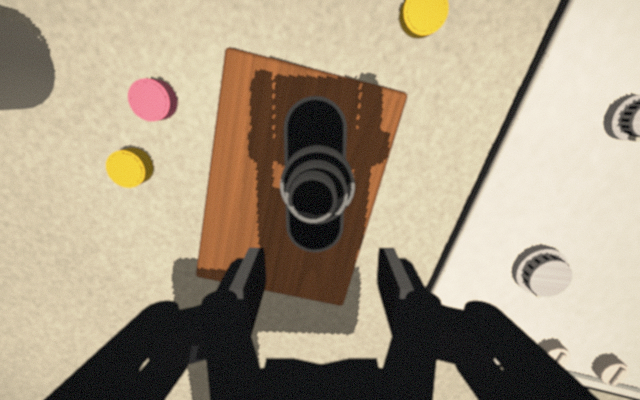

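The wrist view shows the stack centred at (315,190), yellow/pink decoys outside the board and the fingertips at (257,250) and (388,250). I'll measure the caps and fingertips from its depth.

Run:
```python
from h import *
for n,z in(('coval',.036),('clarge',.054),('cmed',.072),('csmall',.090)): print(n,band('w1',(316,180),90,z-.006,z+.006))
W,p=world('w1')
for v in(248,252,258): print([W[v,u].round(4) for u in(250,256,262,383,388,394)])
```

```text
coval {'n': 4604, 'z': np.float64(0.0358), 'mean': array([0.5042, 0.2328]), 'rect': (491, 227, 149, 59), 'axis': np.float64(-2.902)}
clarge {'n': 1343, 'z': np.float64(0.0536), 'mean': array([0.5074, 0.2291]), 'rect': (497, 227, 54, 65), 'axis': np.float64(1.725)}
cmed {'n': 1052, 'z': np.float64(0.0716), 'mean': array([0.4977, 0.2225]), 'rect': (489, 226, 52, 51), 'axis': np.float64(1.113)}
csmall {'n': 1855, 'z': np.float64(0.0895), 'mean': array([0.491 , 0.2298]), 'rect': (490, 230, 38, 38), 'axis': np.float64(-3.001)}
[array([0.4912, 0.2575, 0.1849]), array([0.4925, 0.2546, 0.1859]), array([0.4933, 0.2518, 0.186 ]), array([0.5077, 0.1963, 0.1858]), array([0.5088, 0.1944, 0.1868]), array([ 4.277e-01,  1.204e-01, -2.000e-04])]
[array([0.4924, 0.2565, 0.1905]), array([0.4932, 0.2538, 0.1908]), array([0.4917, 0.2514, 0.1869]), array([0.508 , 0.1974, 0.1909]), array([0.5087, 0.1952, 0.191 ]), array([0.5089, 0.1922, 0.19  ])]
[array([0.4928, 0.2553, 0.1963]), array([0.4934, 0.2527, 0.1961]), array([0.4889, 0.2507, 0.1874]), array([0.5072, 0.198 , 0.1953]), array([0.5084, 0.1963, 0.1965]), array([0.509 , 0.1937, 0.1964])]
```

```bash
python3 -c "
from h import *
plan((.490,.2295,.146,.256))"
```

```text
t 2.48 p [0.4907 0.2212 0.2517] yaw 0.2553 tilt [-0.0007 -0.0005] gap 0.651 F [ 0.6  0.1 -0.6] g 0.0
dp [ 0.0029 -0.0166  0.2115] rows 3 each [ 0.001  -0.0055  0.0705] rotz -0.0001
```

```bash
python3 -m crank '[{"dp":[0.003,-0.0166,0],"delta_rot":[0,0,0],"fingers":0.3},{"dp":[0,0,0.06],"delta_rot":[0,0,0],"fingers":0.3},{"dp":[0,0,0.06],"delta_rot":[0,0,0],"fingers":0.3},{"dp":[0,0,0.04],"delta_rot":[0,0,0],"fingers":0.3},{"dp":[0,0,0.03],"delta_rot":[0,0,0],"fingers":0.3},{"dp":[0,0,0.0215],"delta_rot":[0,0,0],"fingers":0.3},{"dp":[0,0,0],"delta_rot":[0,0,0],"fingers":0.3}]'
python3 -m crank '[{"dp":[0,0,0],"delta_rot":[0,0,0],"fingers":-1},{"dp":[0,0,0],"delta_rot":[0,0,0],"fingers":-1},{"dp":[0,0,0],"delta_rot":[0,0,0],"fingers":-1},{"dp":[0,0,0],"delta_rot":[0,0,0],"fingers":-1},{"dp":[0,0,0],"delta_rot":[0,0,0],"fingers":-1},{"dp":[0,0,0],"delta_rot":[0,0,0],"fingers":-1}]' 30
python3 -c "
from h import *
plan((.490,.2295,.146,.256))"
```

```text
t: 3.07
tcp_pos: [0.4895, 0.2293, 0.1443]
tool_rot: [0.992, 0.127, -0.002, 0.0]
force: [-0.1, -0.5, 0.3]
finger_gap: 0.648
gripper_force: 0.0
t: 3.57
tcp_pos: [0.4905, 0.2305, 0.1469]
tool_rot: [0.992, 0.128, 0.001, -0.0]
force: [-0.1, -0.6, 3.7]
finger_gap: 0.431
gripper_force: 30.3
t 3.57 p [0.4905 0.2305 0.1469] yaw 0.2559 tilt [0.0014 0.0003] gap 0.431 F [-0.1 -0.6  3.7] g 30.3
dp [-0.0015  0.0016  0.0018] rows 1 each [-0.0015  0.0016  0.0018] rotz -0.0
```

```bash
python3 -m crank '[{"dp":[0,0,-0.01],"delta_rot":[0,0,0],"fingers":-1},{"dp":[0,0,-0.03],"delta_rot":[0,0,0],"fingers":-1},{"dp":[0,0,-0.06],"delta_rot":[0,0,0],"fingers":-1},{"dp":[0,0,-0.02],"delta_rot":[0,0,0],"fingers":-1},{"dp":[0,0,0],"delta_rot":[0,0,0],"fingers":-1}]'
python3 -c "
from h import *
plan((.6205,-.050,.18,.256))"
```

```text
t: 3.98
tcp_pos: [0.4918, 0.2309, 0.2089]
tool_rot: [0.992, 0.128, 0.003, -0.0]
force: [0.8, 0.2, -0.2]
finger_gap: 0.433
gripper_force: 30.2
t 3.98 p [0.4918 0.2309 0.2089] yaw 0.256 tilt [0.0065 0.0016] gap 0.433 F [ 0.8  0.2 -0.2] g 30.2
dp [0.1064 0.6086 0.0586] rows 8 each [0.0133 0.0761 0.0073] rotz 0.0
```

```bash
python3 -m crank '[{"dp":[0.007,0.038,0],"delta_rot":[0,0,0],"fingers":-1},{"dp":[0.0133,0.076,0],"delta_rot":[0,0,0],"fingers":-1},{"dp":[0.0133,0.076,0],"delta_rot":[0,0,0],"fingers":-1},{"dp":[0.0133,0.076,0],"delta_rot":[0,0,0],"fingers":-1},{"dp":[0.0133,0.076,0],"delta_rot":[0,0,0],"fingers":-1},{"dp":[0.0133,0.076,0.01],"delta_rot":[0,0,0],"fingers":-1},{"dp":[0.0133,0.076,0.02],"delta_rot":[0,0,0],"fingers":-1},{"dp":[0.0133,0.076,0.02],"delta_rot":[0,0,0],"fingers":-1},{"dp":[0.0065,0.038,0.01],"delta_rot":[0,0,0],"fingers":-1},{"dp":[0,0,0],"delta_rot":[0,0,0],"fingers":-1},{"dp":[0,0,0],"delta_rot":[0,0,0],"fingers":-1}]'
python3 - <<'E'
from h import *
snap('wrist','w2.png')
plan((.6205,-.050,.12,.256),(.6205,-.050,.107,.256))
p,d,m=snap('top','t2.png')
print(band('t2',(394,190),16,.024,.045))
E
```

```text
t: 4.9
tcp_pos: [0.618, -0.0509, 0.1746]
tool_rot: [0.992, 0.126, -0.001, -0.001]
force: [0.5, -0.4, -1.3]
finger_gap: 0.426
gripper_force: 30.3
t 4.95 p [ 0.6175 -0.0496  0.1751] yaw 0.2552 tilt [-0.0031  0.0015] gap 0.429 F [-0.2 -0.9 -0.8] g 30.3
dp [0.0058 0.0026 0.1101] rows 2 each [0.0029 0.0013 0.0551] rotz -0.0001
dp [0.    0.    0.026] rows 1 each [0.    0.    0.026] rotz -0.0
{'n': 15, 'z': np.float64(0.0309), 'mean': array([ 0.6102, -0.0432]), 'rect': (610, -44, 12, 5), 'axis': np.float64(0.921)}
```

View pics/w2.png

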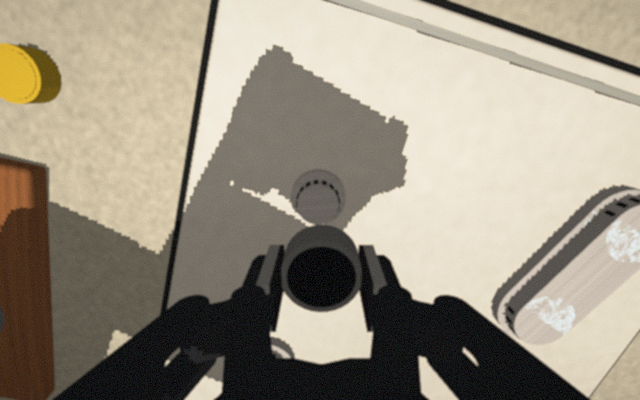

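The wrist view shows the small cap held upright at (321,277), with the bare small burner at (319,195).

Run:
```python
from h import *
print(band('w2',(319,197),40,.026,.042), band('w2',(321,277),42,.10,.14), band('w2',(321,277),42,.06,.14))
print(band('w2',(570,260),95,.026,.042))
```

```text
{'n': 1437, 'z': np.float64(0.0311), 'mean': array([ 0.6217, -0.0462]), 'rect': (621, -46, 31, 31), 'axis': np.float64(-2.981)} {'n': 5695, 'z': np.float64(0.1164), 'mean': array([ 0.6194, -0.0497]), 'rect': (617, -51, 40, 40), 'axis': np.float64(1.829)} {'n': 5707, 'z': np.float64(0.1163), 'mean': array([ 0.6194, -0.0497]), 'rect': (617, -51, 40, 40), 'axis': np.float64(1.827)}
{'n': 8757, 'z': np.float64(0.0311), 'mean': array([ 0.611 , -0.2593]), 'rect': (611, -264, 52, 137), 'axis': np.float64(2.881)}
```

```bash
python3 -m crank '[{"dp":[0.007,-0.002,0.03],"delta_rot":[0,0,0],"fingers":-1},{"dp":[0,0,0.05],"delta_rot":[0,0,0],"fingers":-1},{"dp":[0,0,0.03],"delta_rot":[0,0,0],"fingers":-1},{"dp":[0,0,0],"delta_rot":[0,0,0],"fingers":-1},{"dp":[0,0,0],"delta_rot":[0,0,0],"fingers":-1}]'
python3 -c "
from h import *
plan((.621,-.0475,.1075,.256))"
```

```text
t: 5.42
tcp_pos: [0.6209, -0.0467, 0.12]
tool_rot: [0.992, 0.129, -0.001, -0.001]
force: [-1.0, 0.7, -0.4]
finger_gap: 0.431
gripper_force: 30.3
t 5.42 p [ 0.6209 -0.0467  0.12  ] yaw 0.2577 tilt [-0.0029  0.0009] gap 0.431 F [-1.   0.7 -0.4] g 30.3
dp [-0.0001  0.0017  0.0249] rows 1 each [-0.0001  0.0017  0.0249] rotz 0.0003
```

```bash
python3 -m crank '[{"dp":[0,0.001,0.01],"delta_rot":[0,0,0],"fingers":-1},{"dp":[0,0,0.008],"delta_rot":[0,0,0],"fingers":-1},{"dp":[0,0,0.004],"delta_rot":[0,0,0],"fingers":-1},{"dp":[0,0,0],"delta_rot":[0,0,0],"fingers":-1}]'
python3 -m crank '[{"dp":[0,0,0.002],"delta_rot":[0,0,0],"fingers":-1},{"dp":[0,0,0],"delta_rot":[0,0,0],"fingers":-1}]'
python3 -m crank '[{"dp":[0,0,0.002],"delta_rot":[0,0,0],"fingers":-1},{"dp":[0,0,0],"delta_rot":[0,0,0],"fingers":-1}]'
python3 -m crank '[{"dp":[0,0,0.002],"delta_rot":[0,0,0],"fingers":-1},{"dp":[0,0,0],"delta_rot":[0,0,0],"fingers":-1}]'
```

```text
t: 5.75
tcp_pos: [0.6219, -0.0488, 0.1102]
tool_rot: [0.992, 0.128, 0.0, 0.0]
force: [-0.7, 0.1, -0.5]
finger_gap: 0.429
gripper_force: 30.3
t: 5.92
tcp_pos: [0.6221, -0.049, 0.1094]
tool_rot: [0.992, 0.127, 0.0, 0.0]
force: [0.7, 0.3, -0.7]
finger_gap: 0.431
gripper_force: 30.3
t: 6.08
tcp_pos: [0.622, -0.049, 0.1082]
tool_rot: [0.992, 0.127, 0.0, 0.0]
force: [0.6, -0.3, -1.1]
finger_gap: 0.425
gripper_force: 30.3
t: 6.25
tcp_pos: [0.6219, -0.049, 0.1071]
tool_rot: [0.992, 0.127, -0.0, -0.0]
force: [-1.1, 0.0, -0.8]
finger_gap: 0.429
gripper_force: 30.3
```

```bash
python3 -m crank '[{"dp":[0,0,0.002],"delta_rot":[0,0,0],"fingers":-1},{"dp":[0,0,0],"delta_rot":[0,0,0],"fingers":-1}]'
python3 -m crank '[{"dp":[0,0,0.002],"delta_rot":[0,0,0],"fingers":-1},{"dp":[0,0,0],"delta_rot":[0,0,0],"fingers":-1}]'
```

```text
t: 6.42
tcp_pos: [0.6219, -0.0489, 0.107]
tool_rot: [0.992, 0.128, -0.0, 0.0]
force: [-1.0, -0.6, 5.6]
finger_gap: 0.428
gripper_force: 30.7
t: 6.58
tcp_pos: [0.6219, -0.0489, 0.1069]
tool_rot: [0.992, 0.128, 0.0, 0.0]
force: [-3.6, 1.0, 9.7]
finger_gap: 0.431
gripper_force: 31.2
```

```bash
python3 -m crank '[{"dp":[0,0,-0.002],"delta_rot":[0,0,0],"fingers":0.2},{"dp":[0,0,0],"delta_rot":[0,0,0],"fingers":0.2},{"dp":[0,0,0],"delta_rot":[0,0,0],"fingers":0.2},{"dp":[0,0,-0.02],"delta_rot":[0,0,0],"fingers":0.6},{"dp":[0,0,-0.08],"delta_rot":[0,0,0],"fingers":0.6},{"dp":[0,0,-0.08],"delta_rot":[0,0,0],"fingers":0.6},{"dp":[0,0,-0.03],"delta_rot":[0,0,0],"fingers":0.6},{"dp":[0,0,0],"delta_rot":[0,0,0],"fingers":0.6},{"dp":[0,0,0],"delta_rot":[0,0,0],"fingers":0.6}]'
python3 - <<'E'
from h import *
snap('wrist','w3.png')
print(band('w3',(320,180),80,.042,.060))
plan((.489,.223,.22,.256))
E
```

```text
t: 7.33
tcp_pos: [0.6224, -0.049, 0.2127]
tool_rot: [0.992, 0.128, 0.001, 0.001]
force: [-0.2, 0.1, -0.6]
finger_gap: 0.805
gripper_force: 0.0
{'n': 1851, 'z': np.float64(0.0495), 'mean': array([ 0.6221, -0.0482]), 'rect': (621, -48, 38, 38), 'axis': np.float64(-2.919)}
t 7.38 p [ 0.6215 -0.0488  0.2111] yaw 0.2559 tilt [-0.0006  0.0001] gap 0.802 F [ 0.5 -0.1 -0.6] g 0.0
dp [-0.1188 -0.5929 -0.0175] rows 8 each [-0.0148 -0.0741 -0.0022] rotz -0.0
```

```bash
python3 -m crank '[{"dp":[-0.008,-0.038,-0.04],"delta_rot":[0,0,0],"fingers":0.6},{"dp":[-0.015,-0.074,-0.03],"delta_rot":[0,0,0],"fingers":0.6},{"dp":[-0.015,-0.074,0],"delta_rot":[0,0,0],"fingers":0.6},{"dp":[-0.015,-0.074,0],"delta_rot":[0,0,0],"fingers":0.6},{"dp":[-0.015,-0.074,0],"delta_rot":[0,0,0],"fingers":0.6},{"dp":[-0.015,-0.074,0],"delta_rot":[0,0,0],"fingers":0.6},{"dp":[-0.015,-0.074,0],"delta_rot":[0,0,0],"fingers":0.6},{"dp":[-0.014,-0.074,0],"delta_rot":[0,0,0],"fingers":0.6},{"dp":[-0.007,-0.037,0],"delta_rot":[0,0,0],"fingers":0.6},{"dp":[0,0,0],"delta_rot":[0,0,0],"fingers":0.6},{"dp":[0,0,0],"delta_rot":[0,0,0],"fingers":0.6}]'
python3 - <<'E'
from h import *
snap('wrist','w4.png')
for n,z in(('coval',.036),('clarge',.054),('cmed',.072)): print(n,band('w4',(316,180),90,z-.006,z+.006))
plan((.489,.226,.126,.256))
E
```

```text
t: 8.3
tcp_pos: [0.4881, 0.2235, 0.2446]
tool_rot: [0.992, 0.129, -0.002, 0.0]
force: [0.5, 0.1, -0.3]
finger_gap: 0.798
gripper_force: 0.0
coval {'n': 4836, 'z': np.float64(0.0358), 'mean': array([0.5047, 0.2329]), 'rect': (491, 228, 149, 58), 'axis': np.float64(-2.901)}
clarge {'n': 1417, 'z': np.float64(0.0537), 'mean': array([0.5074, 0.2293]), 'rect': (498, 227, 53, 66), 'axis': np.float64(1.744)}
cmed {'n': 3159, 'z': np.float64(0.0716), 'mean': array([0.49  , 0.2266]), 'rect': (489, 226, 52, 52), 'axis': np.float64(-2.932)}
t 8.35 p [0.4889 0.2227 0.2449] yaw 0.2568 tilt [-0.0024 -0.0011] gap 0.8 F [ 0.5 -0.1  0.5] g 0.0
dp [ 0.0024 -0.0065  0.2378] rows 3 each [ 0.0008 -0.0022  0.0793] rotz 0.0001
```

```bash
python3 -m crank '[{"dp":[0.002,-0.0065,0.03],"delta_rot":[0,0,0],"fingers":0.6},{"dp":[0,0,0.07],"delta_rot":[0,0,0],"fingers":0.6},{"dp":[0,0,0.07],"delta_rot":[0,0,0],"fingers":0.6},{"dp":[0,0,0.04],"delta_rot":[0,0,0],"fingers":0.6},{"dp":[0,0,0.027],"delta_rot":[0,0,0],"fingers":0.6},{"dp":[0,0,0],"delta_rot":[0,0,0],"fingers":0.6},{"dp":[0,0,0],"delta_rot":[0,0,0],"fingers":0.6}]'
python3 -m crank '[{"dp":[0,0,0],"delta_rot":[0,0,0],"fingers":-1},{"dp":[0,0,0],"delta_rot":[0,0,0],"fingers":-1},{"dp":[0,0,0],"delta_rot":[0,0,0],"fingers":-1},{"dp":[0,0,0],"delta_rot":[0,0,0],"fingers":-1},{"dp":[0,0,0],"delta_rot":[0,0,0],"fingers":-1},{"dp":[0,0,0],"delta_rot":[0,0,0],"fingers":-1}]' 30
python3 -m crank '[{"dp":[0,0,-0.01],"delta_rot":[0,0,0],"fingers":-1},{"dp":[0,0,-0.03],"delta_rot":[0,0,0],"fingers":-1},{"dp":[0,0,-0.06],"delta_rot":[0,0,0],"fingers":-1},{"dp":[0,0,-0.02],"delta_rot":[0,0,0],"fingers":-1},{"dp":[0,0,0],"delta_rot":[0,0,0],"fingers":-1}]'
python3 -c "
from h import *
plan((.450,-.042,.17,.256))"
```

```text
t: 8.93
tcp_pos: [0.4899, 0.2249, 0.1266]
tool_rot: [0.992, 0.127, -0.001, 0.0]
force: [0.3, 0.4, -0.4]
finger_gap: 0.796
gripper_force: 0.0
t: 9.43
tcp_pos: [0.4902, 0.2263, 0.1287]
tool_rot: [0.992, 0.128, 0.001, 0.0]
force: [-0.7, -1.1, 6.7]
finger_gap: 0.594
gripper_force: 32.0
t: 9.85
tcp_pos: [0.4908, 0.2269, 0.1901]
tool_rot: [0.992, 0.128, 0.003, -0.0]
force: [0.3, 0.1, -0.6]
finger_gap: 0.592
gripper_force: 31.7
t 9.85 p [0.4908 0.2269 0.1901] yaw 0.2561 tilt [0.0056 0.0015] gap 0.592 F [ 0.3  0.1 -0.6] g 31.7
dp [-0.2154  0.4996  0.0389] rows 7 each [-0.0308  0.0714  0.0056] rotz 0.0
```

```bash
python3 -m crank '[{"dp":[-0.015,0.036,0],"delta_rot":[0,0,0],"fingers":-1},{"dp":[-0.031,0.071,0],"delta_rot":[0,0,0],"fingers":-1},{"dp":[-0.031,0.071,0],"delta_rot":[0,0,0],"fingers":-1},{"dp":[-0.031,0.071,0],"delta_rot":[0,0,0],"fingers":-1},{"dp":[-0.031,0.071,0.01],"delta_rot":[0,0,0],"fingers":-1},{"dp":[-0.031,0.071,0.01],"delta_rot":[0,0,0],"fingers":-1},{"dp":[-0.031,0.071,0.01],"delta_rot":[0,0,0],"fingers":-1},{"dp":[-0.015,0.036,0],"delta_rot":[0,0,0],"fingers":-1},{"dp":[0,0,0],"delta_rot":[0,0,0],"fingers":-1},{"dp":[0,0,0],"delta_rot":[0,0,0],"fingers":-1}]'
python3 - <<'E'
from h import *
snap('wrist','w5.png')
plan((.450,-.042,.107,.256))
W,p=world('w5')
print(band('w5',(320,180),90,.024,.042)); print(band('w5',(321,277),60,.09,.15))
E
```

```text
t: 10.68
tcp_pos: [0.4475, -0.0427, 0.1718]
tool_rot: [0.992, 0.126, -0.001, -0.001]
force: [0.8, 0.3, -1.1]
finger_gap: 0.59
gripper_force: 31.7
t 10.73 p [ 0.4475 -0.0418  0.172 ] yaw 0.2545 tilt [-0.0016  0.0009] gap 0.596 F [ 0.3  0.3 -1.4] g 31.7
dp [0.0049 0.0018 0.13  ] rows 2 each [0.0025 0.0009 0.065 ] rotz -0.0002
{'n': 2079, 'z': np.float64(0.031), 'mean': array([ 0.4561, -0.0369]), 'rect': (456, -37, 32, 45), 'axis': np.float64(1.884)}
{'n': 10576, 'z': np.float64(0.114), 'mean': array([ 0.4495, -0.0415]), 'rect': (446, -41, 53, 56), 'axis': np.float64(1.819)}
```

View pics/w5.png

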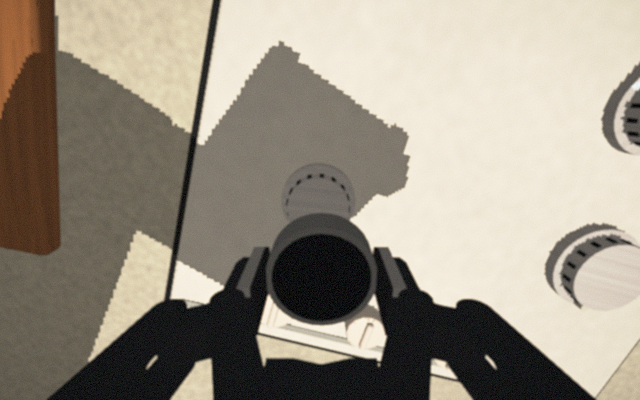

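The medium cap is held level at (321,277), with its burner partly hidden ahead at (318,193). I'll go down.

```bash
python3 -m crank '[{"dp":[0.008,-0.002,0.03],"delta_rot":[0,0,0],"fingers":-1},{"dp":[0,0,0.05],"delta_rot":[0,0,0],"fingers":-1},{"dp":[0,0,0.025],"delta_rot":[0,0,0],"fingers":-1},{"dp":[0,0,0.01],"delta_rot":[0,0,0],"fingers":-1},{"dp":[0,0,0],"delta_rot":[0,0,0],"fingers":-1},{"dp":[0,0,0],"delta_rot":[0,0,0],"fingers":-1}]'
python3 -m crank '[{"dp":[0,0,0.004],"delta_rot":[0,0,0],"fingers":-1},{"dp":[0,0,0],"delta_rot":[0,0,0],"fingers":-1}]'
python3 -m crank '[{"dp":[0,0,0.002],"delta_rot":[0,0,0],"fingers":-1},{"dp":[0,0,0],"delta_rot":[0,0,0],"fingers":-1}]'
python3 -m crank '[{"dp":[0,0,0.002],"delta_rot":[0,0,0],"fingers":-1},{"dp":[0,0,0],"delta_rot":[0,0,0],"fingers":-1}]'
```

```text
t: 11.23
tcp_pos: [0.4517, -0.039, 0.1152]
tool_rot: [0.992, 0.128, -0.0, -0.0]
force: [0.3, -0.4, -1.6]
finger_gap: 0.594
gripper_force: 31.7
t: 11.4
tcp_pos: [0.452, -0.0398, 0.1137]
tool_rot: [0.992, 0.128, 0.001, 0.0]
force: [0.4, -0.1, -0.2]
finger_gap: 0.594
gripper_force: 31.7
t: 11.57
tcp_pos: [0.4518, -0.04, 0.1126]
tool_rot: [0.992, 0.128, 0.0, 0.0]
force: [0.0, -0.1, -0.5]
finger_gap: 0.591
gripper_force: 31.7
t: 11.73
tcp_pos: [0.4517, -0.04, 0.1113]
tool_rot: [0.992, 0.127, 0.0, 0.0]
force: [-0.7, -0.0, -1.3]
finger_gap: 0.59
gripper_force: 31.7
```

```bash
for i in 1; do
python3 -m crank '[{"dp":[0,0,0.004],"delta_rot":[0,0,0],"fingers":-1},{"dp":[0,0,0],"delta_rot":[0,0,0],"fingers":-1}]'
python3 -m crank '[{"dp":[0,0,0.003],"delta_rot":[0,0,0],"fingers":-1},{"dp":[0,0,0],"delta_rot":[0,0,0],"fingers":-1}]'
python3 -m crank '[{"dp":[0,0,0.002],"delta_rot":[0,0,0],"fingers":-1},{"dp":[0,0,0],"delta_rot":[0,0,0],"fingers":-1}]'; done
```

```text
t: 11.9
tcp_pos: [0.4516, -0.04, 0.109]
tool_rot: [0.992, 0.127, -0.0, -0.0]
force: [0.7, 1.0, -1.3]
finger_gap: 0.593
gripper_force: 31.7
t: 12.07
tcp_pos: [0.4515, -0.04, 0.1074]
tool_rot: [0.992, 0.128, -0.0, -0.0]
force: [-0.4, -0.6, -1.8]
finger_gap: 0.588
gripper_force: 31.7
t: 12.23
tcp_pos: [0.4516, -0.04, 0.1067]
tool_rot: [0.992, 0.128, -0.0, 0.0]
force: [-0.7, -0.2, 0.7]
finger_gap: 0.593
gripper_force: 32.0
```

```bash
python3 -m crank '[{"dp":[0,0,0.001],"delta_rot":[0,0,0],"fingers":-1},{"dp":[0,0,0],"delta_rot":[0,0,0],"fingers":0.5},{"dp":[0,0,0],"delta_rot":[0,0,0],"fingers":0.5},{"dp":[0,0,0],"delta_rot":[0,0,0],"fingers":0.5},{"dp":[0,0,-0.02],"delta_rot":[0,0,0],"fingers":0.6},{"dp":[0,0,-0.08],"delta_rot":[0,0,0],"fingers":1},{"dp":[0,0,-0.08],"delta_rot":[0,0,0],"fingers":1},{"dp":[0,0,-0.06],"delta_rot":[0,0,0],"fingers":1},{"dp":[0,0,-0.03],"delta_rot":[0,0,0],"fingers":1},{"dp":[0,0,0],"delta_rot":[0,0,0],"fingers":1},{"dp":[0,0,0],"delta_rot":[0,0,0],"fingers":1}]'
python3 - <<'E'
from h import *
snap('wrist','w6.png')
print(band('w6',(320,180),80,.042,.060))
plan((.491,.225,.25,.256))
E
```

```text
t: 13.15
tcp_pos: [0.4518, -0.04, 0.2418]
tool_rot: [0.992, 0.128, 0.001, 0.0]
force: [0.5, 0.0, 0.5]
finger_gap: 0.999
gripper_force: 0.0
{'n': 2760, 'z': np.float64(0.0496), 'mean': array([ 0.451 , -0.0393]), 'rect': (450, -40, 52, 51), 'axis': np.float64(-2.895)}
t 13.2 p [ 0.4512 -0.0398  0.2408] yaw 0.2558 tilt [-0.0006  0.0002] gap 1.0 F [ 0.1 -0.2  0.5] g 0.0
dp [ 0.211  -0.4922 -0.0183] rows 7 each [ 0.0301 -0.0703 -0.0026] rotz -0.0
```

```bash
python3 -m crank '[{"dp":[0.015,-0.035,-0.01],"delta_rot":[0,0,0],"fingers":1},{"dp":[0.03,-0.07,-0.01],"delta_rot":[0,0,0],"fingers":1},{"dp":[0.03,-0.07,0],"delta_rot":[0,0,0],"fingers":1},{"dp":[0.03,-0.07,0],"delta_rot":[0,0,0],"fingers":1},{"dp":[0.03,-0.07,0],"delta_rot":[0,0,0],"fingers":1},{"dp":[0.03,-0.07,0],"delta_rot":[0,0,0],"fingers":1},{"dp":[0.03,-0.07,0],"delta_rot":[0,0,0],"fingers":1},{"dp":[0.015,-0.035,0],"delta_rot":[0,0,0],"fingers":1},{"dp":[0,0,0],"delta_rot":[0,0,0],"fingers":1},{"dp":[0,0,0],"delta_rot":[0,0,0],"fingers":1}]'
python3 - <<'E'
from h import *
snap('wrist','w7.png')
for n,z in(('coval',.036),('clarge',.054)): print(n,band('w7',(316,180),90,z-.006,z+.006))
plan((.491,.227,.112,.256))
E
```

```text
t: 14.03
tcp_pos: [0.4901, 0.2243, 0.249]
tool_rot: [0.992, 0.129, -0.002, 0.0]
force: [0.1, -1.0, 0.6]
finger_gap: 1.0
gripper_force: 0.0
coval {'n': 4820, 'z': np.float64(0.0358), 'mean': array([0.503 , 0.2325]), 'rect': (491, 228, 149, 58), 'axis': np.float64(-2.901)}
clarge {'n': 4345, 'z': np.float64(0.0537), 'mean': array([0.4927, 0.2268]), 'rect': (492, 226, 66, 65), 'axis': np.float64(-2.943)}
t 14.08 p [0.4902 0.2233 0.2493] yaw 0.2568 tilt [-0.0042 -0.0015] gap 1.001 F [-0.1  0.4  0.2] g 0.0
dp [ 0.0047 -0.0069  0.2745] rows 4 each [ 0.0012 -0.0017  0.0686] rotz 0.0001
```

```bash
python3 -m crank '[{"dp":[0.005,-0.006,0.03],"delta_rot":[0,0,0],"fingers":1},{"dp":[0,0,0.07],"delta_rot":[0,0,0],"fingers":1},{"dp":[0,0,0.07],"delta_rot":[0,0,0],"fingers":1},{"dp":[0,0,0.05],"delta_rot":[0,0,0],"fingers":1},{"dp":[0,0,0.03],"delta_rot":[0,0,0],"fingers":1},{"dp":[0,0,0.02],"delta_rot":[0,0,0],"fingers":1},{"dp":[0,0,0.011],"delta_rot":[0,0,0],"fingers":1},{"dp":[0,0,0],"delta_rot":[0,0,0],"fingers":1},{"dp":[0,0,0],"delta_rot":[0,0,0],"fingers":1}]'
python3 -m crank '[{"dp":[0,0,0],"delta_rot":[0,0,0],"fingers":-1},{"dp":[0,0,0],"delta_rot":[0,0,0],"fingers":-1},{"dp":[0,0,0],"delta_rot":[0,0,0],"fingers":-1},{"dp":[0,0,0],"delta_rot":[0,0,0],"fingers":-1},{"dp":[0,0,0],"delta_rot":[0,0,0],"fingers":-1},{"dp":[0,0,0],"delta_rot":[0,0,0],"fingers":-1}]' 35
python3 -m crank '[{"dp":[0,0,-0.01],"delta_rot":[0,0,0],"fingers":-1},{"dp":[0,0,-0.03],"delta_rot":[0,0,0],"fingers":-1},{"dp":[0,0,-0.06],"delta_rot":[0,0,0],"fingers":-1},{"dp":[0,0,-0.04],"delta_rot":[0,0,0],"fingers":-1},{"dp":[0,0,0],"delta_rot":[0,0,0],"fingers":-1}]'
python3 -c "
from h import *
plan((.450,-.272,.17,.256))"
```

```text
t: 14.83
tcp_pos: [0.4933, 0.2267, 0.111]
tool_rot: [0.992, 0.127, 0.0, 0.0]
force: [-0.0, -0.1, 0.5]
finger_gap: 0.999
gripper_force: 0.0
t: 15.33
tcp_pos: [0.4936, 0.2273, 0.1122]
tool_rot: [0.992, 0.128, 0.001, -0.0]
force: [-1.5, -1.3, 6.7]
finger_gap: 0.755
gripper_force: 37.9
t: 15.75
tcp_pos: [0.4949, 0.2279, 0.1847]
tool_rot: [0.992, 0.128, 0.004, -0.0]
force: [0.3, 0.6, -1.4]
finger_gap: 0.751
gripper_force: 39.4
t 15.75 p [0.4949 0.2279 0.1847] yaw 0.2562 tilt [0.0081 0.002 ] gap 0.751 F [ 0.3  0.6 -1.4] g 39.4
dp [-0.3405  0.9444  0.0266] rows 13 each [-0.0262  0.0726  0.002 ] rotz 0.0
```

```bash
python3 -m crank '[{"dp":[-0.013,0.036,0],"delta_rot":[0,0,0],"fingers":-1},{"dp":[-0.026,0.0726,0],"delta_rot":[0,0,0],"fingers":-1},{"dp":[-0.026,0.0726,0],"delta_rot":[0,0,0],"fingers":-1},{"dp":[-0.026,0.0726,0],"delta_rot":[0,0,0],"fingers":-1},{"dp":[-0.026,0.0726,0],"delta_rot":[0,0,0],"fingers":-1},{"dp":[-0.026,0.0726,0],"delta_rot":[0,0,0],"fingers":-1},{"dp":[-0.026,0.0726,0],"delta_rot":[0,0,0],"fingers":-1},{"dp":[-0.026,0.0726,0],"delta_rot":[0,0,0],"fingers":-1},{"dp":[-0.026,0.0726,0],"delta_rot":[0,0,0],"fingers":-1},{"dp":[-0.026,0.0726,0],"delta_rot":[0,0,0],"fingers":-1},{"dp":[-0.026,0.0726,0],"delta_rot":[0,0,0],"fingers":-1},{"dp":[-0.026,0.0726,0],"delta_rot":[0,0,0],"fingers":-1}]'
python3 -m crank '[{"dp":[-0.026,0.0726,0.01],"delta_rot":[0,0,0],"fingers":-1},{"dp":[-0.013,0.036,0.01],"delta_rot":[0,0,0],"fingers":-1},{"dp":[0,0,0],"delta_rot":[0,0,0],"fingers":-1},{"dp":[0,0,0],"delta_rot":[0,0,0],"fingers":-1}]'
python3 - <<'E'
from h import *
snap('wrist','w8.png')
plan((.451,-.2725,.115,.256))
print(band('w8',(320,180),100,.024,.042)); print(band('w8',(321,277),70,.09,.15)); print(band('w6',(595,275),75,.024,.042))
E
```

```text
t: 16.75
tcp_pos: [0.4529, -0.2159, 0.1802]
tool_rot: [0.992, 0.127, -0.0, -0.0]
force: [0.2, -0.4, -2.1]
finger_gap: 0.746
gripper_force: 39.4
t: 17.08
tcp_pos: [0.448, -0.2724, 0.1698]
tool_rot: [0.992, 0.126, -0.001, -0.001]
force: [-0.1, 0.7, -2.6]
finger_gap: 0.753
gripper_force: 39.4
t 17.13 p [ 0.4479 -0.271   0.17  ] yaw 0.2548 tilt [-0.0019  0.0023] gap 0.751 F [-0.6  0.9 -0.7] g 39.4
dp [0.0054 0.0047 0.1099] rows 2 each [0.0027 0.0023 0.055 ] rotz -0.0002
{'n': 2331, 'z': np.float64(0.031), 'mean': array([ 0.4646, -0.267 ]), 'rect': (463, -267, 33, 59), 'axis': np.float64(1.827)}
{'n': 14849, 'z': np.float64(0.1106), 'mean': array([ 0.4493, -0.2713]), 'rect': (446, -272, 67, 65), 'axis': np.float64(-2.879)}
{'n': 2714, 'z': np.float64(0.0311), 'mean': array([ 0.451, -0.269]), 'rect': (450, -271, 60, 57), 'axis': np.float64(-2.449)}
```

View pics/w8.png

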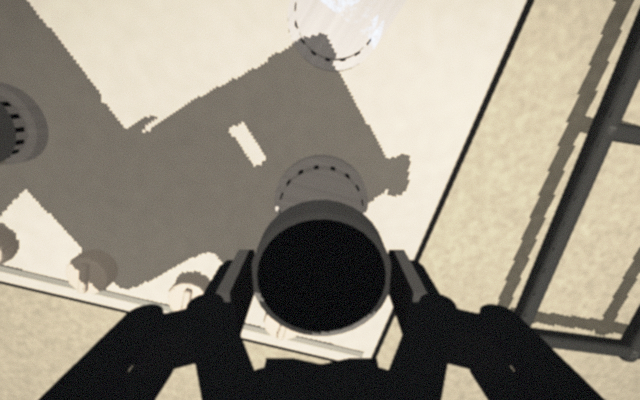

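The large cap is held level at (321,273), over its burner at (320,190). I'll go down.

```bash
python3 -m crank '[{"dp":[0.006,0.003,0.03],"delta_rot":[0,0,0],"fingers":-1},{"dp":[0,0,0.045],"delta_rot":[0,0,0],"fingers":-1},{"dp":[0,0,0.02],"delta_rot":[0,0,0],"fingers":-1},{"dp":[0,0,0.012],"delta_rot":[0,0,0],"fingers":-1},{"dp":[0,0,0],"delta_rot":[0,0,0],"fingers":-1},{"dp":[0,0,0],"delta_rot":[0,0,0],"fingers":-1}]'
python3 -m crank '[{"dp":[0,0,0.004],"delta_rot":[0,0,0],"fingers":-1},{"dp":[0,0,0],"delta_rot":[0,0,0],"fingers":-1}]'
python3 -m crank '[{"dp":[0,0,0.003],"delta_rot":[0,0,0],"fingers":-1},{"dp":[0,0,0],"delta_rot":[0,0,0],"fingers":-1}]'
```

```text
t: 17.63
tcp_pos: [0.4521, -0.2718, 0.1172]
tool_rot: [0.992, 0.128, -0.0, -0.0]
force: [-0.2, -0.5, -2.5]
finger_gap: 0.753
gripper_force: 39.4
t: 17.8
tcp_pos: [0.4523, -0.2726, 0.1157]
tool_rot: [0.992, 0.128, 0.0, 0.0]
force: [0.2, -0.0, -1.6]
finger_gap: 0.752
gripper_force: 39.4
t: 17.97
tcp_pos: [0.4521, -0.2727, 0.114]
tool_rot: [0.992, 0.127, 0.0, 0.0]
force: [0.1, -0.3, -1.7]
finger_gap: 0.75
gripper_force: 39.4
```

```bash
python3 -m crank '[{"dp":[0,0,0.005],"delta_rot":[0,0,0],"fingers":-1},{"dp":[0,0,0],"delta_rot":[0,0,0],"fingers":-1}]'
python3 -m crank '[{"dp":[0,0,0.003],"delta_rot":[0,0,0],"fingers":-1},{"dp":[0,0,0],"delta_rot":[0,0,0],"fingers":-1}]'
python3 -m crank '[{"dp":[0,0,0.003],"delta_rot":[0,0,0],"fingers":-1},{"dp":[0,0,0],"delta_rot":[0,0,0],"fingers":-1}]'
```

```text
t: 18.13
tcp_pos: [0.4519, -0.2725, 0.111]
tool_rot: [0.992, 0.127, -0.0, -0.0]
force: [-0.8, 0.6, -1.1]
finger_gap: 0.751
gripper_force: 39.4
t: 18.3
tcp_pos: [0.4519, -0.2725, 0.1094]
tool_rot: [0.992, 0.128, -0.0, -0.0]
force: [-0.0, -0.4, -1.8]
finger_gap: 0.749
gripper_force: 39.4
t: 18.47
tcp_pos: [0.452, -0.2726, 0.1083]
tool_rot: [0.992, 0.128, 0.0, 0.0]
force: [-0.0, -0.4, 0.3]
finger_gap: 0.75
gripper_force: 39.7
```

```bash
python3 -m crank '[{"dp":[0,0,0.001],"delta_rot":[0,0,0],"fingers":-1},{"dp":[0,0,0],"delta_rot":[0,0,0],"fingers":1},{"dp":[0,0,0],"delta_rot":[0,0,0],"fingers":1},{"dp":[0,0,0],"delta_rot":[0,0,0],"fingers":1},{"dp":[0,0,-0.02],"delta_rot":[0,0,0],"fingers":1},{"dp":[0,0,-0.08],"delta_rot":[0,0,0],"fingers":1},{"dp":[0,0,-0.08],"delta_rot":[0,0,0],"fingers":1},{"dp":[0,0,-0.06],"delta_rot":[0,0,0],"fingers":1},{"dp":[0,0,-0.03],"delta_rot":[0,0,0],"fingers":1},{"dp":[0,0,0],"delta_rot":[0,0,0],"fingers":1},{"dp":[0,0,0],"delta_rot":[0,0,0],"fingers":1}]'
python3 - <<'E'
from h import *
snap('wrist','w9.png')
print(band('w9',(320,180),80,.042,.060))
plan((.491,.227,.25,.25))
E
```

```text
t: 19.38
tcp_pos: [0.4522, -0.2726, 0.244]
tool_rot: [0.992, 0.128, 0.001, 0.001]
force: [0.1, -0.5, -0.6]
finger_gap: 1.003
gripper_force: 0.0
{'n': 4316, 'z': np.float64(0.0496), 'mean': array([ 0.451 , -0.2721]), 'rect': (450, -273, 66, 65), 'axis': np.float64(-2.873)}
t 19.43 p [ 0.4516 -0.2722  0.2427] yaw 0.2558 tilt [-0.0002  0.0001] gap 0.998 F [-0.6  0.8 -0.8] g 0.0
dp [ 0.3288 -0.9459 -0.0144] rows 13 each [ 0.0253 -0.0728 -0.0011] rotz 0.0009
```

```bash
python3 -m crank '[{"dp":[0.0125,-0.036,-0.005],"delta_rot":[0,0,0],"fingers":1},{"dp":[0.0253,-0.0728,0],"delta_rot":[0,0,0],"fingers":1},{"dp":[0.0253,-0.0728,0],"delta_rot":[0,0,0],"fingers":1},{"dp":[0.0253,-0.0728,0],"delta_rot":[0,0,0],"fingers":1},{"dp":[0.0253,-0.0728,0],"delta_rot":[0,0,0],"fingers":1},{"dp":[0.0253,-0.0728,0],"delta_rot":[0,0,0],"fingers":1},{"dp":[0.0253,-0.0728,0],"delta_rot":[0,0,0],"fingers":1},{"dp":[0.0253,-0.0728,0],"delta_rot":[0,0,0],"fingers":1},{"dp":[0.0253,-0.0728,0],"delta_rot":[0,0,0],"fingers":1},{"dp":[0.0253,-0.0728,0],"delta_rot":[0,0,0],"fingers":1},{"dp":[0.0253,-0.0728,0],"delta_rot":[0,0,0],"fingers":1},{"dp":[0.0253,-0.0728,0],"delta_rot":[0,0,0],"fingers":1}]'
python3 -m crank '[{"dp":[0.0253,-0.0728,0],"delta_rot":[0,0,0],"fingers":1},{"dp":[0.0125,-0.036,0],"delta_rot":[0,0,0],"fingers":1},{"dp":[0,0,0],"delta_rot":[0,0,0],"fingers":1},{"dp":[0,0,0],"delta_rot":[0,0,0],"fingers":1}]'
python3 - <<'E'
from h import *
snap('wrist','w10.png'); snap('top','t10.png')
print(band('w10',(316,180),100,.030,.042))
for f in('t10','top0'):
    W,p=world(f); v,u=np.mgrid[:400,:640]
    m=(abs(u-481)<40)&(abs(v-191)<40)&(W[...,2]>.028)&(W[...,2]<.038)
    S=W[m][:,:2]; c=S.mean(0)
    for _ in range(5):
        e,V=np.linalg.eigh(np.cov((S).T)); q=(S-c)@V; k=(abs(q[:,0])<.027)&(abs(q[:,1])<.074); S=S[k]; c=S.mean(0)
    q=(S-c)@V; print(f,len(S),c,np.ptp(q,axis=0),np.arctan(V[1,1]/V[0,1]), c+V@((q.max(0)+q.min(0))/2))
plan((.491,.227,.093,.245))
E
```

```text
t: 20.43
tcp_pos: [0.4855, 0.1708, 0.2433]
tool_rot: [0.992, 0.128, -0.002, 0.0]
force: [0.8, -0.1, 0.4]
finger_gap: 0.997
gripper_force: 0.0
t: 20.77
tcp_pos: [0.4902, 0.2271, 0.2433]
tool_rot: [0.992, 0.129, -0.002, 0.0]
force: [-0.4, 0.4, -0.5]
finger_gap: 1.001
gripper_force: 0.0
{'n': 9043, 'z': np.float64(0.0357), 'mean': array([0.4963, 0.2302]), 'rect': (491, 229, 150, 56), 'axis': np.float64(-2.897)}
t10 1069 [ 0.61386497 -0.26783726] [0.04935091 0.14230377] -0.351567528321169 [ 0.61460434 -0.26852683]
top0 1068 [ 0.61395203 -0.26791911] [0.04989579 0.141346  ] -0.35316198080106764 [ 0.61451988 -0.26851636]
t 20.87 p [0.4905 0.2255 0.2439] yaw 0.2555 tilt [-0.0032 -0.0012] gap 1.0 F [ 1.  -0.4  0.3] g 0.0
dp [ 0.0027 -0.0028  0.3018] rows 4 each [ 0.0007 -0.0007  0.0754] rotz 0.0017
```

```bash
python3 -m crank '[{"dp":[0.0025,-0.0055,0.03],"delta_rot":[0,0,0.0017],"fingers":1},{"dp":[0,0,0.07],"delta_rot":[0,0,0],"fingers":0.8},{"dp":[0,0,0.07],"delta_rot":[0,0,0],"fingers":0.8},{"dp":[0,0,0.06],"delta_rot":[0,0,0],"fingers":0.8},{"dp":[0,0,0.035],"delta_rot":[0,0,0],"fingers":0.8},{"dp":[0,0,0.02],"delta_rot":[0,0,0],"fingers":0.8},{"dp":[0,0,0.013],"delta_rot":[0,0,0],"fingers":0.8},{"dp":[0,0,0],"delta_rot":[0,0,0],"fingers":0.8},{"dp":[0,0,0],"delta_rot":[0,0,0],"fingers":0.8}]'
python3 -m crank '[{"dp":[0,0,0],"delta_rot":[0,0,0],"fingers":-1},{"dp":[0,0,0],"delta_rot":[0,0,0],"fingers":-1},{"dp":[0,0,0],"delta_rot":[0,0,0],"fingers":-1},{"dp":[0,0,0],"delta_rot":[0,0,0],"fingers":-1},{"dp":[0,0,0],"delta_rot":[0,0,0],"fingers":-1},{"dp":[0,0,0],"delta_rot":[0,0,0],"fingers":-1}]' 60
python3 -m crank '[{"dp":[0,0,-0.01],"delta_rot":[0,0,0],"fingers":-1},{"dp":[0,0,-0.03],"delta_rot":[0,0,0],"fingers":-1},{"dp":[0,0,-0.06],"delta_rot":[0,0,0],"fingers":-1},{"dp":[0,0,-0.05],"delta_rot":[0,0,0],"fingers":-1},{"dp":[0,0,-0.02],"delta_rot":[0,0,0],"fingers":-1},{"dp":[0,0,0],"delta_rot":[0,0,0],"fingers":-1}]'
python3 - <<'E'
from h import *
plan((.55,0,.18,-.05),(.6145,-.268,.17,-.352))
snap('wrist','w11.png')
print(band('w11',(321,277),110,.07,.14))
E
```

```text
t: 21.62
tcp_pos: [0.4924, 0.229, 0.0967]
tool_rot: [0.993, 0.122, 0.0, -0.0]
force: [0.4, 0.5, 0.6]
finger_gap: 0.896
gripper_force: 0.0
t: 22.12
tcp_pos: [0.4926, 0.2296, 0.0979]
tool_rot: [0.992, 0.122, 0.002, -0.0]
force: [-0.6, -2.0, 5.7]
finger_gap: 0.629
gripper_force: 63.0
t: 22.62
tcp_pos: [0.4931, 0.2299, 0.1839]
tool_rot: [0.992, 0.122, 0.003, -0.0]
force: [-0.8, -0.1, -1.7]
finger_gap: 0.633
gripper_force: 64.1
t 22.62 p [0.4931 0.2299 0.1839] yaw 0.2455 tilt [0.0059 0.0015] gap 0.633 F [-0.8 -0.1 -1.7] g 64.1
dp [-0.0014  0.4738  0.0077] rows 6 each [-0.0002  0.079   0.0013] rotz 0.047
dp [0.1556 0.5289 0.02  ] rows 7 each [0.0222 0.0756 0.0029] rotz 0.0481
{'n': 24636, 'z': np.float64(0.1223), 'mean': array([0.4976, 0.2317]), 'rect': (490, 230, 107, 81), 'axis': np.float64(-2.897)}
```

View pics/w11.png

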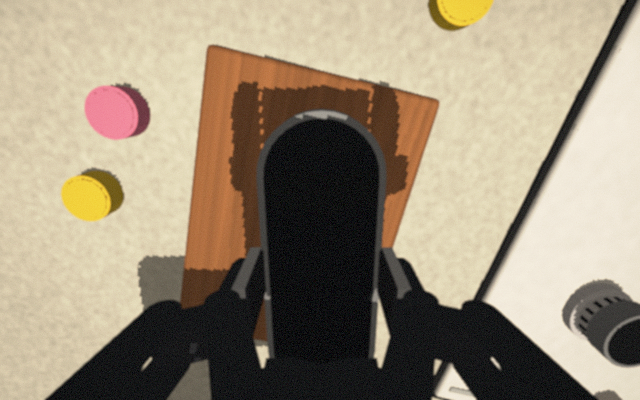

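The long cap is held level and along the tool's x axis, with its far end at (322,115). I'll carry it to the long burner and turn it there.

```bash
python3 -m crank '[{"dp":[0,0.036,0],"delta_rot":[0,0,0],"fingers":-1},{"dp":[0,0.073,0],"delta_rot":[0,0,0],"fingers":-1},{"dp":[0,0.073,0],"delta_rot":[0,0,0],"fingers":-1},{"dp":[0,0.073,0],"delta_rot":[0,0,0],"fingers":-1},{"dp":[0,0.073,0],"delta_rot":[0,0,0],"fingers":-1},{"dp":[0,0.073,0],"delta_rot":[0,0,0],"fingers":-1},{"dp":[0,0.073,0],"delta_rot":[0,0,0],"fingers":-1},{"dp":[0,0.073,0],"delta_rot":[0,0,0],"fingers":-1},{"dp":[0,0.073,0],"delta_rot":[0,0,0],"fingers":-1},{"dp":[0,0.073,0],"delta_rot":[0,0,0],"fingers":-1},{"dp":[0,0.073,0],"delta_rot":[0,0,0],"fingers":-1},{"dp":[0,0.073,0],"delta_rot":[0,0,0],"fingers":-1}]'
python3 -m crank '[{"dp":[-0.004,0.073,0],"delta_rot":[0,0,0],"fingers":-1},{"dp":[0,0.073,0],"delta_rot":[0,0,0],"fingers":-1},{"dp":[0,0.041,0],"delta_rot":[0,0,0.008],"fingers":-1},{"dp":[0,0,0],"delta_rot":[0,0,0.016],"fingers":-1},{"dp":[0,0,0],"delta_rot":[0,0,0.016],"fingers":-1},{"dp":[0,0,0],"delta_rot":[0,0,0.016],"fingers":-1},{"dp":[0,0,0],"delta_rot":[0,0,0.016],"fingers":-1},{"dp":[0,0,0],"delta_rot":[0,0,0.015],"fingers":-1},{"dp":[0,0,0],"delta_rot":[0,0,0.008],"fingers":-1},{"dp":[0,0,0],"delta_rot":[0,0,0],"fingers":-1},{"dp":[0,0,0],"delta_rot":[0,0,0],"fingers":-1}]'
python3 - <<'E'
from h import *
plan((.6155,-.268,.115,-.352))
snap('wrist','w12.png')
E
```

```text
t: 23.67
tcp_pos: [0.5926, -0.1789, 0.1787]
tool_rot: [0.993, 0.122, -0.002, -0.001]
force: [1.1, 0.8, -3.3]
finger_gap: 0.632
gripper_force: 64.1
t: 24.58
tcp_pos: [0.6135, -0.2682, 0.179]
tool_rot: [0.985, -0.174, -0.002, -0.001]
force: [0.9, -0.2, -2.9]
finger_gap: 0.631
gripper_force: 64.1
t 24.58 p [ 0.6135 -0.2682  0.179 ] yaw -0.3503 tilt [-0.0032  0.0021] gap 0.631 F [ 0.9 -0.2 -2.9] g 64.1
dp [ 0.0041 -0.0016  0.128 ] rows 2 each [ 0.002  -0.0008  0.064 ] rotz 0.0003
```

View pics/w12.png

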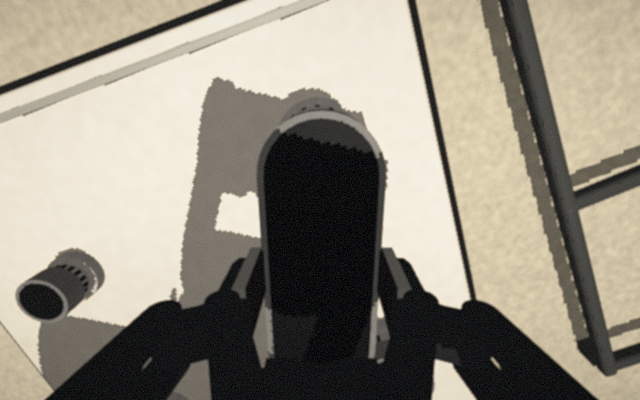

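The long burner's far end shows at (316,95), in line with the held cap. I'll lower it.

```bash
python3 -m crank '[{"dp":[0.004,-0.002,0.03],"delta_rot":[0,0,0],"fingers":-1},{"dp":[0,0,0.045],"delta_rot":[0,0,0],"fingers":-1},{"dp":[0,0,0.025],"delta_rot":[0,0,0],"fingers":-1},{"dp":[0,0,0.012],"delta_rot":[0,0,0],"fingers":-1},{"dp":[0,0,0],"delta_rot":[0,0,0],"fingers":-1},{"dp":[0,0,0],"delta_rot":[0,0,0],"fingers":-1}]'
python3 -m crank '[{"dp":[0,0,0.004],"delta_rot":[0,0,0],"fingers":-1},{"dp":[0,0,0],"delta_rot":[0,0,0],"fingers":-1}]'
python3 -m crank '[{"dp":[0,0,0.003],"delta_rot":[0,0,0],"fingers":-1},{"dp":[0,0,0],"delta_rot":[0,0,0],"fingers":-1}]'
python3 -c "
from h import *
plan((.6155,-.2675,.113,-.352))"
```

```text
t: 25.13
tcp_pos: [0.6166, -0.2684, 0.1246]
tool_rot: [0.985, -0.175, -0.0, -0.0]
force: [0.7, -0.1, -2.3]
finger_gap: 0.63
gripper_force: 64.0
t: 25.3
tcp_pos: [0.6171, -0.2688, 0.1239]
tool_rot: [0.985, -0.175, 0.001, 0.0]
force: [-0.5, -0.6, -2.6]
finger_gap: 0.626
gripper_force: 64.1
t: 25.47
tcp_pos: [0.6168, -0.2686, 0.1222]
tool_rot: [0.985, -0.175, 0.0, 0.0]
force: [0.3, 0.3, -3.2]
finger_gap: 0.631
gripper_force: 64.1
t 25.47 p [ 0.6168 -0.2686  0.1222] yaw -0.3517 tilt [ 0.0008 -0.0006] gap 0.631 F [ 0.3  0.3 -3.2] g 64.1
dp [-0.0032 -0.0011  0.0184] rows 1 each [-0.0032 -0.0011  0.0184] rotz 0.0
```

```bash
python3 -m crank '[{"dp":[-0.003,-0.001,0.006],"delta_rot":[0,0,0],"fingers":-1},{"dp":[0,0,0.005],"delta_rot":[0,0,0],"fingers":-1},{"dp":[0,0,0.003],"delta_rot":[0,0,0],"fingers":-1},{"dp":[0,0,0],"delta_rot":[0,0,0],"fingers":-1}]'
python3 -m crank '[{"dp":[0,0,0.003],"delta_rot":[0,0,0],"fingers":-1},{"dp":[0,0,0],"delta_rot":[0,0,0],"fingers":-1}]'
python3 -m crank '[{"dp":[0,0,0.003],"delta_rot":[0,0,0],"fingers":-1},{"dp":[0,0,0],"delta_rot":[0,0,0],"fingers":-1}]'
```

```text
t: 25.8
tcp_pos: [0.6151, -0.2673, 0.1141]
tool_rot: [0.985, -0.175, -0.0, -0.0]
force: [-0.1, -0.1, -2.6]
finger_gap: 0.632
gripper_force: 64.1
t: 25.97
tcp_pos: [0.6153, -0.2675, 0.1129]
tool_rot: [0.985, -0.175, -0.0, -0.0]
force: [-0.0, -0.5, -1.4]
finger_gap: 0.627
gripper_force: 64.1
t: 26.13
tcp_pos: [0.6155, -0.2676, 0.112]
tool_rot: [0.985, -0.175, 0.0, 0.0]
force: [-0.0, 0.9, -0.4]
finger_gap: 0.632
gripper_force: 64.3
```

Contact is starting: the cap's weight is coming off the gripper. I'll press slightly, release, rise and check everything.

```bash
python3 -m crank '[{"dp":[0,0,0.002],"delta_rot":[0,0,0],"fingers":-1},{"dp":[0,0,0],"delta_rot":[0,0,0],"fingers":0.6},{"dp":[0,0,0],"delta_rot":[0,0,0],"fingers":0.6},{"dp":[0,0,0],"delta_rot":[0,0,0],"fingers":0.6},{"dp":[0,0,-0.02],"delta_rot":[0,0,0],"fingers":1},{"dp":[0,0,-0.08],"delta_rot":[0,0,0],"fingers":1},{"dp":[0,0,-0.08],"delta_rot":[0,0,0],"fingers":1},{"dp":[0,0,-0.08],"delta_rot":[0,0,0],"fingers":1},{"dp":[-0.01,-0.08,-0.02],"delta_rot":[0,0,0],"fingers":1},{"dp":[-0.04,-0.07,0],"delta_rot":[0,0,0],"fingers":1},{"dp":[-0.07,0,0],"delta_rot":[0,0,0],"fingers":1},{"dp":[0,0,0],"delta_rot":[0,0,0],"fingers":1}]'
python3 - <<'E'
from h import *
snap('wrist','w13.png'); snap('top','t13.png'); snap('scene','s13.png')
for n,c,r in(('oval',(481,191),36),('large',(489,257),24),('med',(395,259),22),('small',(394,190),18)):
    for f in('t13',): print(n,band(f,c,r,.043,.060))
W,p=world('s13')
for n,x,y,r in(('oval',.6145,-.268,.09),('large',.45,-.273,.05),('med',.45,-.042,.04),('small',.62,-.05,.03)):
    m=(W[...,2]>.043)&(W[...,2]<.06)&(np.hypot(W[...,0]-x,W[...,1]-y)<r); S=W[m]; print(n,m.sum(),S.mean(0).round(4),np.linalg.eigh(np.cov(S.T))[1][:,2].round(3))
E
```

```text
t: 27.13
tcp_pos: [0.5773, -0.1701, 0.2496]
tool_rot: [0.985, -0.173, -0.007, -0.002]
force: [-2.9, 1.0, -0.9]
finger_gap: 1.003
gripper_force: 0.0
oval {'n': 452, 'z': np.float64(0.0508), 'mean': array([ 0.5842, -0.252 ]), 'rect': (617, -259, 51, 148), 'axis': np.float64(2.93)}
large {'n': 426, 'z': np.float64(0.0509), 'mean': array([ 0.4461, -0.2656]), 'rect': (447, -265, 64, 45), 'axis': np.float64(-2.623)}
med {'n': 393, 'z': np.float64(0.051), 'mean': array([ 0.451 , -0.0428]), 'rect': (451, -43, 52, 49), 'axis': np.float64(1.531)}
small {'n': 198, 'z': np.float64(0.0506), 'mean': array([ 0.6209, -0.0517]), 'rect': (621, -52, 37, 36), 'axis': np.float64(2.395)}
oval 1269 [ 0.6177 -0.268   0.0495] [-0.942  0.336 -0.001]
large 243 [ 0.4611 -0.2791  0.0493] [-0.201 -0.979  0.026]
med 277 [ 0.4525 -0.0414  0.0491] [-0.996 -0.093  0.012]
small 179 [ 0.6226 -0.0499  0.0493] [-0.999 -0.051  0.013]
```

View pics/t13.png

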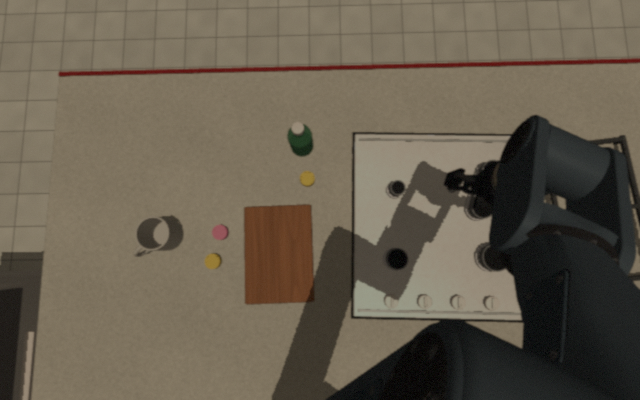

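View pics/s13.png

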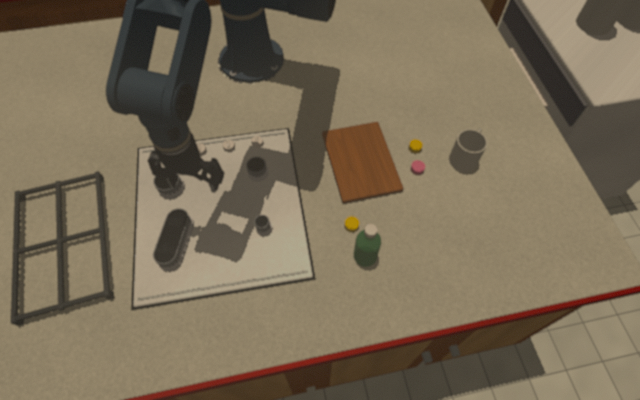

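All four caps are on their burners: oval at scene pixel (171,237), medium (256,166), small (263,225), and large partly under the gripper but checked earlier. Their tops are at about 50 mm and their centres within about 2 mm, and the soap bottle and mug haven't moved. I'll hand in.

```bash
python3 -m crank '[{"dp":[0,0,-0.02],"delta_rot":[0,0,0],"fingers":1},{"dp":[0,0,0],"delta_rot":[0,0,0],"fingers":1},{"dp":[0,0,0],"delta_rot":[0,0,0],"fingers":1}]'; python3 -c "
from h import *
print(manip.sign_off())"
```

```text
t: 27.53
tcp_pos: [0.5863, -0.1777, 0.2619]
tool_rot: [0.984, -0.175, 0.002, 0.001]
force: [-0.5, 0.9, 0.2]
finger_gap: 1.001
gripper_force: 0.0
the job is handed in; nothing more can be done
None
```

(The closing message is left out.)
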